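Latch the gouge case and hold it over its tray

TASK

The small gouge case is going back to its plywood tray on the other side of the carving blank. With the case still standing on the bench, swing its hasp down flat over the staple on the lid; then lift the case by its handle over the clamped blank, without bumping the blank or its holdfasts, and finish holding it level about two centimetres above the tray's rim, centred and lined up lengthways with the tray and touching nothing but the gripper, so that I can lay a liner underneath. Keep it held there, do not set it down or touch the tray with it at any time, and leave the other things on the bench where they are.

Things in the scene. Friction and masses are not known exactly. Their poses are not given: they have to be found in the camera images.
- case: the loose gouge case: a closed wooden box 240 (x) x 90 (y) x 62 (z) mm of dark wood with steel corner plates and a pale seam below the lid, 0.5 to 0.85 kg, balanced under its handle; origin at the centre of its underside, x along its length, z up. Its lid is shut and does not move. The hasp is at its -x end. It stands on the bench to one side of the blank, left or right, with x roughly pointing away from the robot (within 25 degrees)
- case_handle (a point): centre of the case's carrying handle: a pale wooden bar 90 mm long along the case's x, 14 mm wide (y) and 14 mm high, standing on two end posts above the middle of the lid; this point is 103 mm above the case's underside and there is 34 mm of free space between lid and bar; axes as the case
- case_foot (a point): centre of the case's underside, axes as the case
- hasp (a joint): angle of the steel hasp (rad): 0 = lying flat along the lid (towards the case's +x) with the staple through its slot, 1.57 = standing straight up, more = leaning back beyond the case's -x end, up to 2.4; it starts between 1.2 and 2.0. Stiff hinge (0.025 N m): it stays where it is left, about half a newton at its tip moves it, and it stops at 0
- hasp_hinge (a point): hasp's hinge axis (runs along the case's y), at the middle of the top edge of the case's -x end, 122 mm from the case's middle and 66 mm above its underside (4 mm above the lid); axes as the case
- hasp_tip (a point): middle of the hasp's free edge. The hasp is a steel strap 60 mm long from hinge to tip, 36 mm wide, 4 mm thick, with a slot 14 to 36 mm from the hinge; the last 24 mm are plain plate. The staple stands 18 mm high on the lid, 16 to 34 mm from the hinge. When the hasp is shut the tip lies 19 mm short of the nearest handle post. Its x axis runs from hinge to tip
- tray: the fixed shallow plywood tray, open on top, outside 274 (x) x 124 (y) x 25 (z) mm, walls 6 mm; origin at the centre of its underside, x along its length (within 25 degrees of straight away from the robot). It is on the opposite side of the blank from the case
- tray_rim (a point): centre of the tray at the height of its rim, 25 mm above the bench, axes as the tray
- blank: the fixed light wood carving blank with pencilled scrolls, 455 (x) x 95 (y) x 45 (z) mm with round ends, lying lengthways from the robot in the middle of the bench between case and tray, with two steel holdfasts (at x = -140, y up to +75 and at x = +140, y down to -75 mm) that rise to 125 mm above the bench; origin at the centre of its underside
- gouge_a: loose gouge with a wooden handle lying on the blank, 180 mm long, 26 mm high; to be left alone. Origin under its middle
- gouge_b: loose gouge lying at the far right of the bench, 190 mm long, 26 mm high; to be left alone. Origin under its middle
- mallet: carver's round wooden mallet standing on its head at the left side of the bench, 88 mm across and 225 mm high; to be left alone. Origin under its middle
- stone: sharpening stone on a wooden base, 75 x 150 x 38 mm, at the far left; to be left alone. Origin under its middle
- wax: amber glass wax jar, 68 mm across, 60 mm high, at the right side; to be left alone. Origin under its middle
- offcut: light wood offcut 110 x 60 x 40 mm, at the near right; to be left alone. Origin under its middle
- square: try square, stock 110 x 22 x 16 mm with a 150 mm steel blade, lying flat at the near left; to be left alone. Origin under its stock

How it is judged:
By the outcome, as a careful person would: the job done as asked, in the order asked, and still so for the second after the job is handed in, while the arm keeps its last pose, push and grip.
It also fails if it takes over 58 s, if anything falls off the work surface, if the arm or the gripper's body presses on something with over 40 N, if the wrist force passes 120 N, or if a joint passes its speed limit or range.

ROBOT

A 6-joint arm with a two-finger parallel gripper is mounted at the origin on the work surface. World frame = base frame: x ahead of the robot, y to its left, z up, the work surface at z = 0. Lengths are in mm, angles in rad, forces in N, time in s.
With the tool pointing down it reaches from about 275 to 750 mm from the base axis. Payload 10.2 kg.
Tool frame: the origin (TCP) lies midway between the tips of the shut fingers; the grasp point (between the pads) lies 19 mm behind it; x points along the fingers, y is the direction in which the jaws open and shut, and the axes are right-handed (so a half turn about x gives the same grasp; the last joint's range is limited). The gripper opens to 85 mm and grips with 20 to 120 N. Pads are 22 mm wide; open, the fingers measure 114 mm over their backs; the gripper's body (76 mm by 85 mm) begins 54 mm behind the grasp point. The pads swing forward as they close: fully open they stand 13 mm farther back than shut.
Start: joints at [0.949, 0.313, 1.498, -0, 1.331, -0.223], TCP at [203.877, 483.803, 231.294] pointing down, gripper open.
Joint ranges: [-2.94, 2.94], [-0.97, 2.17], [0.19, 2.56], [-1.23, 4.37], [0.02, 3.11], [-2.88, 2.88]. Speed limits (rad/s): [2.39, 2.39, 3.01, 3.14, 3.14, 3.14].

INTERFACE

Orientations are given as a unit quaternion [w, x, y, z].
In Python, from rig import sense, capture, get_calibration, finish_job gives the robot as it stands.
- The arm moves only by the tool jog_arm, never from a script. Its argument "increments" is a list of rows, each an object of numbers: "rx", "ry", "rz": the turn, a rotation vector about the tool's x, y, z in rad; "x", "y", "z": the shift along the tool's x, y, z in mm; "hand": the finger opening in mm, from 0 to 85.4. A call has 1 to 5 rows; each row shifts and turns the commanded pose from where the row before left it, along the tool's axes as they then stand; what a row does not reach is not made up. A row lasts 1/8 s, in which the tool goes at most 62.5 mm and 10.7 degrees, less where a joint would pass 70% of its speed; a pose out of reach is approached as far as the arm can. A call with a gripper value outside its range is refused whole. The fingers move at their own pace and stop on an object; "force" is the grip in N (left out, the last holds). Time passes only in rows, so rows that do not move let the fingers close. It gives the time, the measured TCP pose, the force and the opening at its end, in the units of the state.
- sense(): the state, without advancing time (a new reading comes with each control period).
- capture(name): name is "side" or "top" or "wrist"; returns the picture (384x512x3 uint8, red, green, blue); there is no depth.
- get_calibration(name): a dict with "camera_matrix" (3x3 intrinsics, pixels), "R" (3x3) and "t" (3): a world point X has camera coordinates R X + t; the wrist camera has in their place "T_tool_cam" (4x4, takes a point from camera to tool coordinates, whose origin is the TCP and whose axes are the tool frame's). Camera axes: x right, y down, z forward; pixel columns grow to the right and rows downward; lengths in mm; the calibration is good to about 2 mm. A picture is of the moment at which its call begins: read the wrist's pose just before it. get_calibration takes no time and is no camera call.
- finish_job(): hands the job in, once; it reports no verdict.
The state is a dict: "time_s": time; "joints": joint angles; "dq": joint speeds; "tau": joint torques, N m; "eef_pos": TCP position; "ee_rot": TCP orientation; "force": force on the tool from outside, world axes, zero at the start; "wrist_torque": the same for the moment, N m; "grip_width": opening from 0.0 (shut) to 1.0 (fully open).
Only numpy, scipy, OpenCV 4.12 (cv2) and the standard library are available. Lean on these libraries where they do the work, as an engineer would, in place of code of your own. Each camera call takes 0.05 s, during which the arm holds its last target.

## Working session

There is one attempt and no reset: what is moved stays moved. The work goes in short steps, Python scripts to look and compute and a tool call to move; the robot and the scene stay as the last step left them, time stands still between calls to the robot, and variables do not carry over. Pictures are saved under pics/ and viewed, and the job is handed in when it is done.

Besides the shell and the picture viewer there is one more tool, called after "Emit:" as name(argument=value, ...), one argument or row to a line, values as JSON. jog_arm: Moves the arm, as the interface text tells. Its arguments: {"type":"object","properties":{"increments":{"type":"array","items":{"type":"object","properties":{"rx":{"type":"number"},"ry":{"type":"number"},"rz":{"type":"number"},"x":{"type":"number"},"y":{"type":"number"},"z":{"type":"number"},"hand":{"type":"number"}}}},"force":{"type":"number"}},"required":["increments"]}

```bash
mkdir -p pics; ls; python3 - <<'E'
from rig import *
import cv2
for n in ["side","top","wrist"]:
    if n=="wrist": print(sense())
    cv2.imwrite(f"pics/{n}0.png",capture(n)[:,:,::-1])
    c=get_calibration(n); print(n,{k:(v.tolist() if hasattr(v,'tolist') else v) for k,v in c.items()})
E
```

```text
pics
side {'camera_matrix': [[425.39066837858957, 0.0, 260.06118241066457], [0.0, 425.39066837858957, 188.1255350922627], [0.0, 0.0, 1.0]], 'R': [[-0.9835693846203595, -0.18030708316079153, -0.008978942007534354], [-0.1266266434135444, 0.724485432065615, -0.6775592608049262], [0.12867384666413892, -0.6652895719059082, -0.7354133713075302]], 't': [533.5917264989314, 163.74489279944544, 1340.8227440004082]}
top {'camera_matrix': [[365.67422207657273, 0.0, 252.76045470095073], [0.0, 365.67422207657273, 191.5997867395363], [0.0, 0.0, 1.0]], 'R': [[-0.027833971549318392, -0.9992012409134218, -0.028673161403473323], [-0.9929621524610264, 0.030940682118466543, -0.11431901840905373], [0.11511487222664715, 0.025289411759111712, -0.9930302169849218]], 't': [17.990603401294525, 574.6182956738875, 1345.6542219426435]}
{'time_s': 0.1, 'joints': array([ 9.48616422e-01,  3.13394056e-01,  1.49832336e+00,  2.57219474e-05,
        1.33098541e+00, -2.23373941e-01]), 'dq': array([-0.00043796, -0.00209964, -0.00397277,  0.00027875,  0.00159959,
        0.00040032]), 'tau': array([ 4.26265920e-03, -4.12896824e+01, -2.60137957e+01, -4.76819821e-05,
        3.01081323e-03,  4.38551399e-05]), 'eef_pos': array([203.73386616, 483.62850423, 230.80650663]), 'ee_rot': array([ 0.69292584,  0.13971444,  0.69326403, -0.14042309]), 'force': array([ 0.40845532,  0.36586004, -0.54236373]), 'wrist_torque': array([0.02123847, 0.01300483, 0.01018562]), 'grip_width': 1.0004141719776583}
wrist {'camera_matrix': [[291.2984720372326, 0.0, 257.16430544042487], [0.0, 291.2984720372326, 195.0213337617156], [0.0, 0.0, 1.0]], 'T_tool_cam': [[0.00012291039685664827, -0.30398781697206384, 0.9526759113285024, -143.16020865040215], [0.9999998133490516, 0.0006075339444156216, 6.48410890308649e-05, 0.16521013835413267], [-0.0005984938552634845, 0.9526757255409967, 0.30398783490468795, -76.55220898815851], [0.0, 0.0, 0.0, 1.0]]}
```

View pics/top0.png

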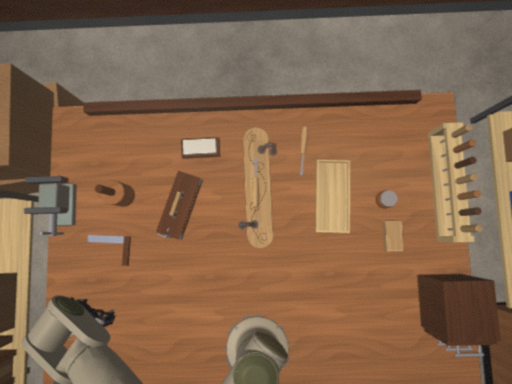

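View pics/side0.png

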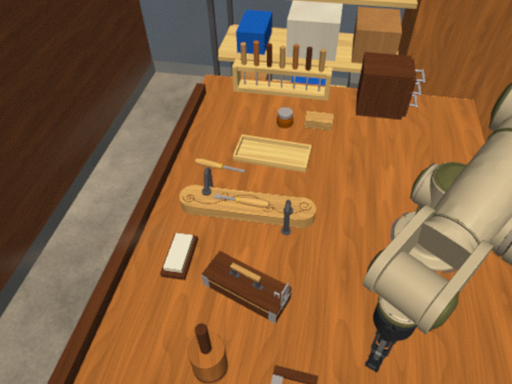

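View pics/wrist0.png

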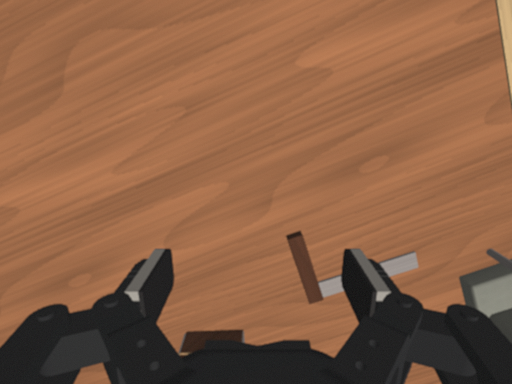

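The top view shows the case at about (180,205), left of the blank. The tray is at (333,196) on the right, and the hasp is at the case's near end, around (168,235). I'll enlarge the crops.

```bash
cat > h.py <<'E'
import numpy as np, cv2
from rig import *
from scipy.spatial.transform import Rotation as Ro
def cam(n,s=None):
    c=get_calibration(n); K=np.array(c["camera_matrix"])
    if n!="wrist":
        R=np.array(c["R"]); t=np.array(c["t"])
        return K,R,t
    T=np.array(c["T_tool_cam"]); W=tool(s)@T
    R=W[:3,:3].T; return K,R,-R@W[:3,3]
def tool(s):
    q=s["ee_rot"]; W=np.eye(4); W[:3,:3]=Ro.from_quat([q[1],q[2],q[3],q[0]]).as_matrix(); W[:3,3]=s["eef_pos"]; return W
def ray(c,p):
    K,R,t=c; d=R.T@np.linalg.solve(K,[p[0],p[1],1]); return -R.T@t,d/np.linalg.norm(d)
def onz(c,p,z):
    o,d=ray(c,p); return o+d*(z-o[2])/d[2]
def tri(c1,p1,c2,p2):
    o1,d1=ray(c1,p1);o2,d2=ray(c2,p2)
    s=np.linalg.lstsq(np.c_[d1,-d2],o2-o1,rcond=None)[0]
    a=o1+s[0]*d1;b=o2+s[1]*d2; return (a+b)/2,np.linalg.norm(a-b)
def proj(c,X):
    K,R,t=c; v=K@(R@np.asarray(X,float)+t); return v[:2]/v[2]
E
python3 - <<'E'
import cv2
a=cv2.imread('pics/top0.png'); 
cv2.imwrite('pics/topcase.png',cv2.resize(a[160:250,145:215],None,fx=8,fy=6.6*8/6.6*0.8,interpolation=cv2.INTER_CUBIC) if 0 else cv2.resize(a[165:247,150:210],None,fx=7,fy=7,interpolation=cv2.INTER_CUBIC))
cv2.imwrite('pics/toptray.png',cv2.resize(a[155:240,305:360],None,fx=7,fy=7,interpolation=cv2.INTER_CUBIC))
a=cv2.imread('pics/side0.png')
cv2.imwrite('pics/sidecase.png',cv2.resize(a[250:325,195:300],None,fx=7,fy=7,interpolation=cv2.INTER_CUBIC))
cv2.imwrite('pics/sidetray.png',cv2.resize(a[130:175,225:320],None,fx=7,fy=7,interpolation=cv2.INTER_CUBIC))
E
```

```text
(no output)
```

View pics/topcase.png

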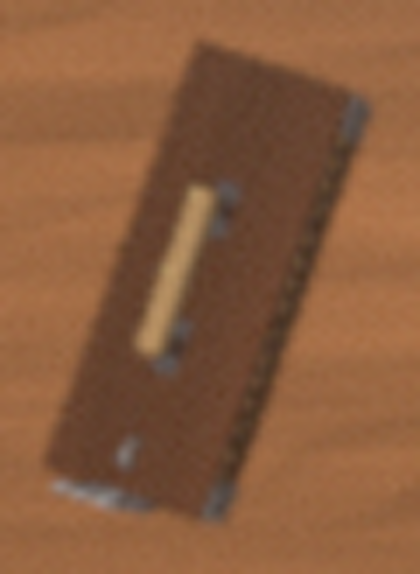

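View pics/sidecase.png

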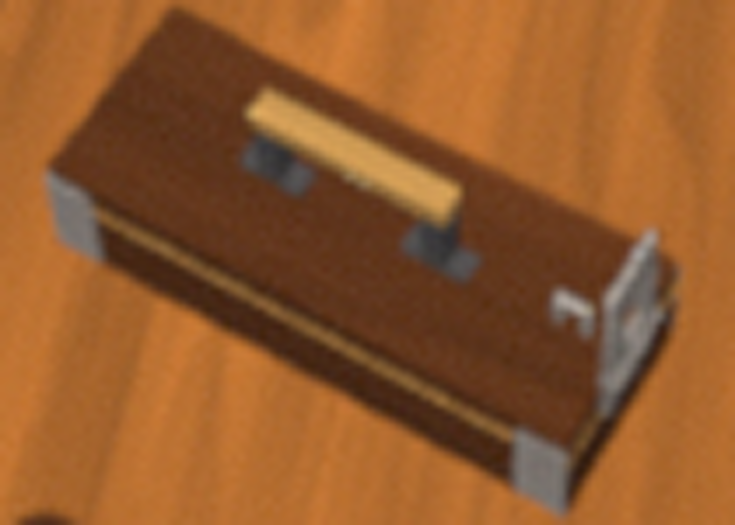

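View pics/toptray.png

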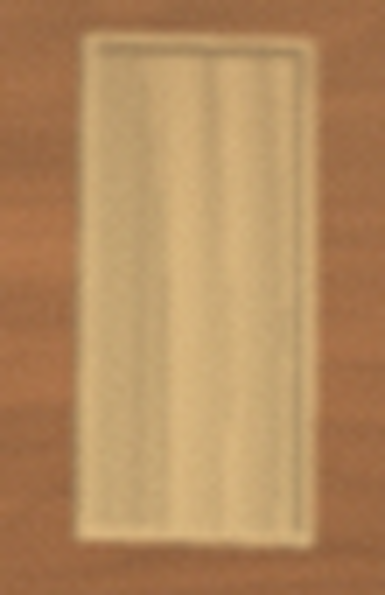

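View pics/sidetray.png

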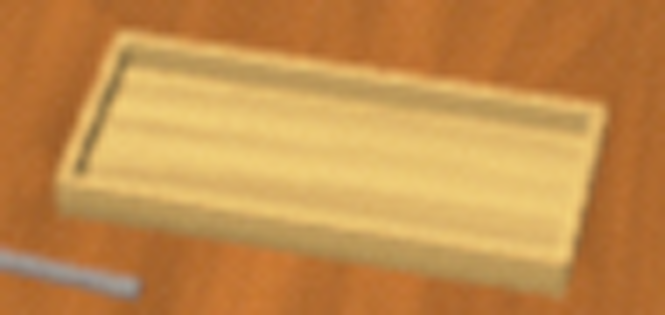

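```bash
python3 - <<'E'
from h import *
np.set_printoptions(precision=1,suppress=True)
T=cam("top");S=cam("side")
u=lambda l,o:[np.array(p)/7-0.43+np.array(o) for p in l]
t=u([(200,42),(47,462),(203,187),(148,352),(176,268)],(150,165))
s=u([(175,10),(50,175),(570,450),(675,262)],(195,250))
print("lid side",[onz(S,p,62) for p in s]); L=[onz(S,p,62) for p in s]; print("c",np.mean(L,0), [np.linalg.norm(L[i]-L[i-1]) for i in range(4)])
print("lid top FL,NL",[onz(T,p,62) for p in t[:2]])
print("bar top", [onz(T,p,110) for p in t[2:]])
b=u([(247,112),(268,88),(462,188),(440,215),(354,151)],(195,250)); print("bar side",[onz(S,p,110) for p in b])
hs=u([(630,267),(637,355),(605,300),(655,232)],(195,250)); ht=u([(85,490),(55,485),(120,500)],(150,165))
print("tri tip", tri(T,ht[0],S,hs[0]))
r=u([(85,37),(317,40),(313,545),(77,540)],(305,155)); R=[onz(T,p,25) for p in r]; print("tray top",R,np.mean(R,0),[np.linalg.norm(R[i]-R[i-1]) for i in range(4)])
r=u([(120,33),(607,105),(570,262),(60,182)],(225,130)); R=[onz(S,p,25) for p in r]; print("tray side",R,np.mean(R,0),[np.linalg.norm(R[i]-R[i-1]) for i in range(4)])
E
```

```text
lid side [array([626.6, 195.6,  62. ]), array([656.7, 281.3,  62. ]), array([433.5, 360.9,  62. ]), array([405.3, 276.1,  62. ])]
c [530.5 278.5  62. ] [np.float64(235.5409459839892), np.float64(90.7586899815073), np.float64(237.02385151993184), np.float64(89.3590839691429)]
lid top FL,NL [array([659.4, 277. ,  62. ]), array([438.5, 358.8,  62. ])]
bar top [array([575.4, 264.7, 110. ]), array([491.9, 293.2, 110. ]), array([534.3, 278.7, 110. ])]
bar side [array([575.8, 267.9, 110. ]), array([570.2, 255.9, 110. ]), array([487.6, 286.5, 110. ]), array([493.7, 299.4, 110. ]), array([531.4, 277.8, 110. ])]
tri tip (array([421. , 319.8, 129.7]), np.float64(3.9407314924724104))
tray top [array([ 690. , -245.9,   25. ]), array([ 684.1, -371.2,   25. ]), array([ 412. , -353.3,   25. ]), array([ 418.1, -228.7,   25. ])] [ 551.1 -299.8   25. ] [np.float64(272.4776400819202), np.float64(125.40225617718347), np.float64(272.77049770240933), np.float64(124.74296994447216)]
tray side [array([ 683.4, -372.9,   25. ]), array([ 410.5, -359. ,   25. ]), array([ 417.1, -234.8,   25. ]), array([ 689.3, -248.7,   25. ])] [ 550.1 -303.9   25. ] [np.float64(124.3748431278053), np.float64(273.2454831702989), np.float64(124.40238906828378), np.float64(272.58021755473777)]
```

```bash
cat >> h.py <<'E'
C=np.array([532.,278.,0]); YAW=np.radians(-19.7)
def cw(p,c=None,y=None):
    c=C if c is None else c; y=YAW if y is None else y
    return c+Ro.from_euler('z',y).apply(p)
def delta(target,yaw,flip=1):
    # tool down, tool z along flip*case x
    s=sense(); W=tool(s)
    zx=np.array([np.cos(yaw),np.sin(yaw),0])*flip; x=np.array([0,0,-1.]); y=np.cross(zx,x)
    G=np.c_[x,y,zx]; Rr=W[:3,:3].T@G
    print("t",round(s['time_s'],2),"pos",s['eef_pos'].round(1),"F",s['force'].round(1),"grip",round(s['grip_width']*85.4,1))
    print("shift(tool, current axes)",(W[:3,:3].T@(np.asarray(target)-s['eef_pos'])).round(1),"shift in goal axes",(G.T@(np.asarray(target)-s['eef_pos'])).round(1),"rotvec",Ro.from_matrix(Rr).as_rotvec().round(4))
E
python3 - <<'E'
from h import *
print(tool(sense()).round(3), sense()['joints'].round(2))
p=cw([-122-45,0,120]);print(p)
for f in (1,-1): delta(p,YAW,f)
delta([550.6,-302,150],np.radians(-3.3),1)
T=cam("top");S=cam("side")
print("mallet",onz(T,(103,190),225), "hf", onz(T,(250,225),125),onz(T,(265,149),125))
E
```

```text
[[-1.00000e-03  3.88000e-01  9.22000e-01  2.03788e+02]
 [-1.00000e-03  9.22000e-01 -3.88000e-01  4.83668e+02]
 [-1.00000e+00 -1.00000e-03 -0.00000e+00  2.30873e+02]
 [ 0.00000e+00  0.00000e+00  0.00000e+00  1.00000e+00]] [ 0.95  0.31  1.5   0.    1.33 -0.22]
[374.77441902 334.29490816 120.        ]
t 0.15 pos [203.8 483.7 230.9] F [0.2 0.8 0.1] grip 85.6
shift(tool, current axes) [110.9 -71.2 215.6] shift in goal axes [110.9 -83.  211.3] rotvec [-0.055  -0.0002  0.0009]
t 0.15 pos [203.8 483.7 230.9] F [0.2 0.8 0.1] grip 85.6
shift(tool, current axes) [110.9 -71.2 215.6] shift in goal axes [ 110.9   83.  -211.3] rotvec [3.0866e+00 1.3000e-03 4.0000e-04]
t 0.15 pos [203.8 483.7 230.9] F [0.2 0.8 0.1] grip 85.6
shift(tool, current axes) [  81.3 -589.3  624.7] shift in goal axes [  80.9 -764.4  391.5] rotvec [-0.3412 -0.0004  0.0008]
mallet [573.27165503 487.65155781 225.        ] hf [447.53126925  11.57146911 125.        ] [715.59911871 -49.15227712 125.        ]
```

Emit:
jog_arm(
  increments=[
    {"rx": -0.055,"y": -20,"z": 48,"hand": 0},
    {"y": -21,"z": 48,"hand": 0},
    {"y": -21,"z": 48,"hand": 0},
    {"y": -21,"z": 48,"hand": 0},
    {"hand": 0},
  ],
)

```text
schema error: expected keys rx, ry, rz, x, y, z, hand
```

```bash
python3 - <<'E'
from h import *
np.set_printoptions(precision=2,suppress=True)
s=sense(); cv2.imwrite("pics/w1.png",capture("wrist")[:,:,::-1]); np.save("w1.npy",np.r_[s['eef_pos'],s['ee_rot']])
delta(cw([-122-45,0,120]),YAW)
c=cam("wrist",s)
for n,p in dict(hinge=[-122,0,66],tipup=[-122,0,126],bar1=[-45,0,110],bar2=[45,0,110],lidnl=[-120,45,62],lidnr=[-120,-45,62],fl=[120,45,62],fr=[120,-45,62]).items(): print(n,proj(c,cw(p)))
a=cv2.imread("pics/w1.png"); cv2.imwrite("pics/w1b.png",cv2.resize(a,(800,600),interpolation=cv2.INTER_CUBIC))
E
```

```text
t 0.2 pos [203.8 483.7 231. ] F [-1.2 -0.7  1. ] grip 85.3
shift(tool, current axes) [111.  -71.2 215.6] shift in goal axes [111.  -83.  211.3] rotvec [-0.06 -0.    0.  ]
hinge [206.43 362.37]
tipup [197.81 406.28]
bar1 [207.13 437.47]
bar2 [214.02 482.75]
lidnl [239.73 359.66]
lidnr [174.54 362.38]
fl [250.46 475.1 ]
fr [195.25 477.02]
```

View pics/w1b.png

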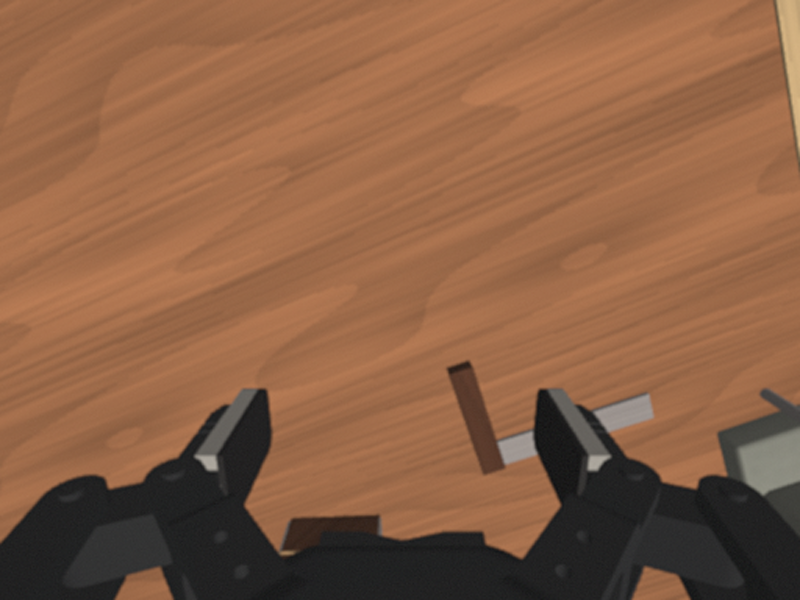

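Emit:
jog_arm(
  increments=[
    {"rx": -0.055,"ry": 0,"rz": 0,"x": 0,"y": -20,"z": 48,"hand": 0},
    {"rx": 0,"ry": 0,"rz": 0,"x": 0,"y": -21,"z": 48,"hand": 0},
    {"rx": 0,"ry": 0,"rz": 0,"x": 0,"y": -21,"z": 48,"hand": 0},
    {"rx": 0,"ry": 0,"rz": 0,"x": 0,"y": -21,"z": 48,"hand": 0},
    {"rx": 0,"ry": 0,"rz": 0,"x": 0,"y": 0,"z": 0,"hand": 0},
  ],
)

```text
time_s: 0.82
eef_pos: [356.6, 337.0, 231.1]
ee_rot: [0.696, 0.122, 0.696, -0.123]
force: [-0.2, 0.0, 0.2]
grip_width: -0.001
```

```bash
python3 - <<'E'
from h import *
np.set_printoptions(precision=2,suppress=True)
s=sense(); cv2.imwrite("pics/s2.png",capture("side")[:,:,::-1])
delta(cw([-122-45,0,120]),YAW)
a=cv2.imread("pics/s2.png"); cv2.imwrite("pics/s2b.png",cv2.resize(a[200:330,180:340],None,fx=5,fy=4.6,interpolation=cv2.INTER_CUBIC))
E
```

```text
t 0.88 pos [355.3 338.1 231.1] F [ 0.   1.6 -0.7] grip 0.0
shift(tool, current axes) [111.1   3.   19.6] shift in goal axes [111.1   2.9  19.6] rotvec [-0. -0.  0.]
```

View pics/s2b.png

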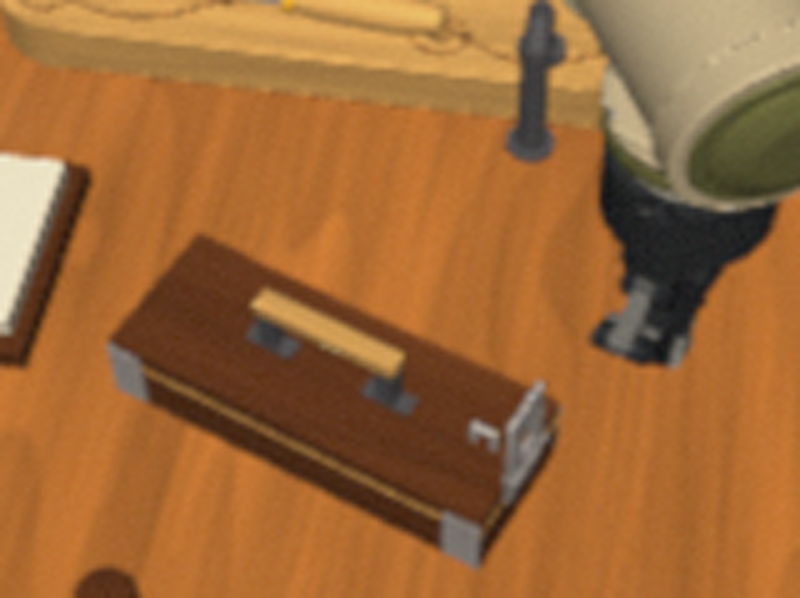

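Gripper is shut behind the hasp; the hasp stands nearly vertical at around (525,440). I'll lower to 118 mm.

Emit:
jog_arm(
  increments=[
    {"rx": 0,"ry": 0,"rz": 0,"x": 50,"y": 3,"z": 0,"hand": 0},
    {"rx": 0,"ry": 0,"rz": 0,"x": 50,"y": 0,"z": 5,"hand": 0},
    {"rx": 0,"ry": 0,"rz": 0,"x": 13,"y": 0,"z": 15,"hand": 0},
    {"rx": 0,"ry": 0,"rz": 0,"x": 0,"y": 0,"z": 10,"hand": 0},
    {"rx": 0,"ry": 0,"rz": 0,"x": 0,"y": 0,"z": 0,"hand": 0},
  ],
)

```text
time_s: 1.5
eef_pos: [385.4, 331.9, 120.0]
ee_rot: [0.698, 0.122, 0.696, -0.121]
force: [-0.3, 0.7, -0.1]
grip_width: -0.005
```

```bash
python3 - <<'E'
from h import *
np.set_printoptions(precision=2,suppress=True)
s=sense(); cv2.imwrite("pics/s3.png",capture("side")[:,:,::-1])
delta(cw([-122,0,66]),YAW)
a=cv2.imread("pics/s3.png"); cv2.imwrite("pics/s3b.png",cv2.resize(a[230:330,250:330],None,fx=6,fy=6,interpolation=cv2.INTER_CUBIC))
s=sense(); cv2.imwrite("pics/w3.png",capture("wrist")[:,:,::-1])
E
```

```text
t 1.55 pos [384.9 332.  119.9] F [-0.4 -0.   0.2] grip 0.1
shift(tool, current axes) [54.  -1.3 34.6] shift in goal axes [53.9 -1.2 34.7] rotvec [-0.  0. -0.]
```

View pics/s3b.png

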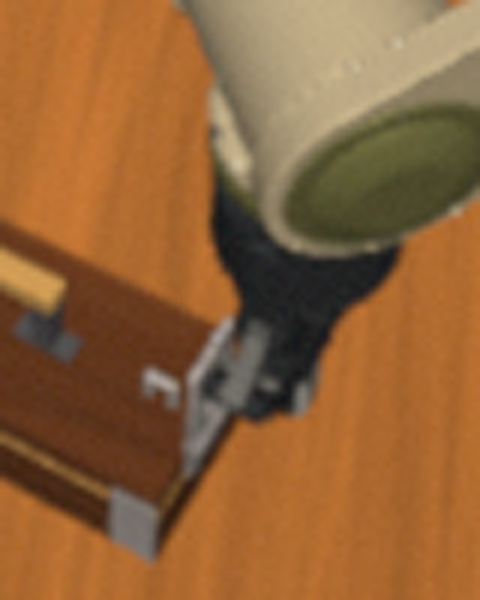

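View pics/w3.png

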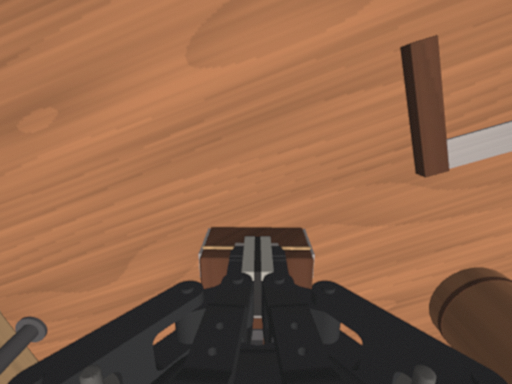

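Emit:
jog_arm(
  increments=[
    {"rx": 0,"ry": 0,"rz": 0,"x": 1,"y": -1,"z": 21,"hand": 0},
    {"rx": 0,"ry": 0,"rz": 0,"x": 1,"y": 0,"z": 10,"hand": 0},
    {"rx": 0,"ry": 0,"rz": 0,"x": 1,"y": 0,"z": 9,"hand": 0},
    {"rx": 0,"ry": 0,"rz": 0,"x": 3,"y": 0,"z": 9,"hand": 0},
    {"rx": 0,"ry": 0,"rz": 0,"x": 5,"y": 0,"z": 8,"hand": 0},
  ],
)

```text
time_s: 2.22
eef_pos: [437.8, 311.2, 107.1]
ee_rot: [0.697, 0.121, 0.697, -0.121]
force: [-1.3, -0.3, 0.3]
grip_width: 0.001
```

```bash
python3 - <<'E'
from h import *
delta(cw([-122,0,66]),YAW)
cv2.imwrite("pics/s4.png",capture("side")[:,:,::-1])
a=cv2.imread("pics/s4.png"); cv2.imwrite("pics/s4b.png",cv2.resize(a[230:330,200:310],None,fx=6,fy=6,interpolation=cv2.INTER_CUBIC))
delta(cw([-122,0,66]),YAW)
E
```

```text
t 2.23 pos [437.8 311.2 107.1] F [-1.3 -0.3  0.3] grip 0.1
shift(tool, current axes) [ 41.1   0.4 -22.2] shift in goal axes [ 41.1   0.4 -22.2] rotvec [-0.      0.0002 -0.0001]
t 2.27 pos [438.2 310.8 106.3] F [-0.5 -0.2 -0.6] grip -0.1
shift(tool, current axes) [ 40.3   0.7 -22.7] shift in goal axes [ 40.3   0.7 -22.7] rotvec [-0.0005 -0.0002  0.0005]
```

View pics/s4b.png

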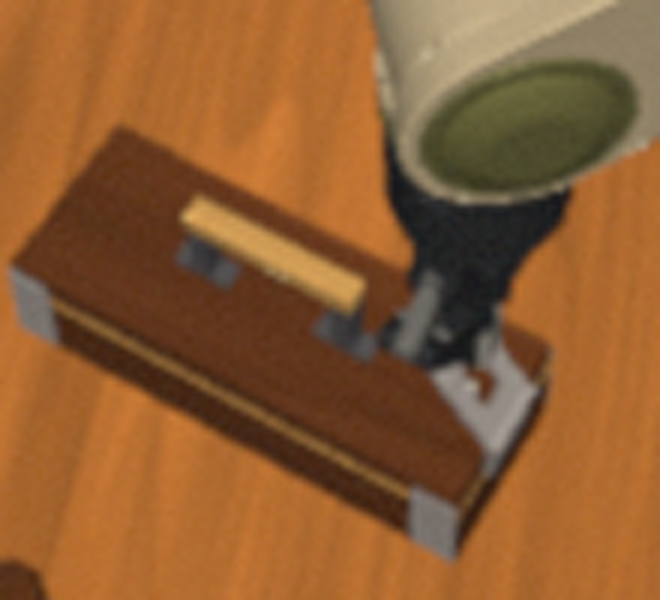

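The hasp is leaning forward about 45° under the fingers. I'll keep following the arc.

Emit:
jog_arm(
  increments=[
    {"rx": 0,"ry": 0,"rz": 0,"x": 5,"y": 0,"z": 8,"hand": 0},
    {"rx": 0,"ry": 0,"rz": 0,"x": 6,"y": 0,"z": 6,"hand": 0},
    {"rx": 0,"ry": 0,"rz": 0,"x": 7,"y": 0,"z": 4,"hand": 0},
    {"rx": 0,"ry": 0,"rz": 0,"x": 6,"y": 0,"z": 3,"hand": 0},
    {"rx": 0,"ry": 0,"rz": 0,"x": 6,"y": 0,"z": 3,"hand": 0},
  ],
)

```text
time_s: 2.9
eef_pos: [459.9, 303.3, 76.8]
ee_rot: [0.697, 0.121, 0.697, -0.121]
force: [0.0, 0.5, 0.6]
grip_width: -0.003
```

Emit:
jog_arm(
  increments=[
    {"rx": 0,"ry": 0,"rz": 0,"x": 4,"y": 0,"z": 1,"hand": 0},
    {"rx": 0,"ry": 0,"rz": 0,"x": 3,"y": 0,"z": 0,"hand": 0},
    {"rx": 0,"ry": 0,"rz": 0,"x": 2,"y": 0,"z": 0,"hand": 0},
    {"rx": 0,"ry": 0,"rz": 0,"x": 0,"y": 0,"z": 0,"hand": 0},
  ],
)

```text
time_s: 3.4
eef_pos: [460.8, 303.0, 68.3]
ee_rot: [0.697, 0.121, 0.697, -0.121]
force: [0.2, 0.6, 0.3]
grip_width: -0.003
```

```bash
python3 - <<'E'
from h import *
delta(cw([-122,0,66]),YAW)
cv2.imwrite("pics/s5.png",capture("side")[:,:,::-1])
a=cv2.imread("pics/s5.png"); cv2.imwrite("pics/s5b.png",cv2.resize(a[230:330,200:310],None,fx=6,fy=6,interpolation=cv2.INTER_CUBIC))
delta(cw([-122,0,66]),YAW)
E
```

```text
t 3.4 pos [460.8 303.   68.3] F [0.2 0.6 0.3] grip -0.3
shift(tool, current axes) [  2.3   0.4 -46.5] shift in goal axes [  2.3   0.4 -46.5] rotvec [ 0.0001 -0.      0.    ]
t 3.45 pos [460.7 303.1  68.3] F [-0.6 -0.5 -0.5] grip -0.1
shift(tool, current axes) [  2.3   0.4 -46.5] shift in goal axes [  2.3   0.4 -46.5] rotvec [ 0.0001 -0.      0.    ]
```

View pics/s5b.png

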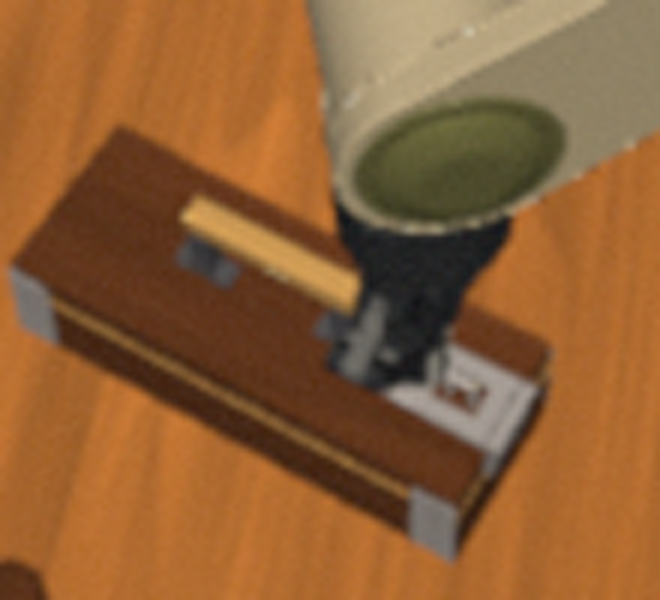

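Nearly flat. I'll press down in small steps until I feel the stop.

Emit:
jog_arm(
  increments=[
    {"rx": 0,"ry": 0,"rz": 0,"x": 1,"y": 0,"z": 0,"hand": 0},
    {"rx": 0,"ry": 0,"rz": 0,"x": 1,"y": 0,"z": 0,"hand": 0},
    {"rx": 0,"ry": 0,"rz": 0,"x": 0,"y": 0,"z": 0,"hand": 0},
  ],
)

```text
time_s: 3.82
eef_pos: [461.0, 303.2, 67.6]
ee_rot: [0.697, 0.121, 0.696, -0.121]
force: [-4.5, -1.3, 11.6]
grip_width: -0.0
```

Firm stop at 67.6 mm, against 68 expected, so the hasp is flat. I'll lift off and check.

Emit:
jog_arm(
  increments=[
    {"rx": 0,"ry": 0,"rz": 0,"x": -10,"y": 0,"z": 0,"hand": 0},
    {"rx": 0,"ry": 0,"rz": 0,"x": -50,"y": 0,"z": 0,"hand": 0},
    {"rx": 0,"ry": 0,"rz": 0,"x": -50,"y": 0,"z": 15,"hand": 60},
    {"rx": 0,"ry": 0,"rz": 0,"x": 0,"y": 0,"z": 60,"hand": 60},
    {"rx": 0,"ry": 0,"rz": 0,"x": 0,"y": 0,"z": 0,"hand": 60},
  ],
)

```text
time_s: 4.45
eef_pos: [533.9, 276.1, 176.3]
ee_rot: [0.697, 0.122, 0.696, -0.122]
force: [-1.1, 1.1, -0.3]
grip_width: 0.634
```

```bash
python3 - <<'E'
from h import *
np.set_printoptions(precision=1,suppress=True)
delta(cw([0,0,95]),YAW)
cv2.imwrite("pics/s6.png",capture("side")[:,:,::-1])
a=cv2.imread("pics/s6.png"); cv2.imwrite("pics/s6b.png",cv2.resize(a[230:330,200:310],None,fx=6,fy=6,interpolation=cv2.INTER_CUBIC))
s=sense();cv2.imwrite("pics/w6.png",capture("wrist")[:,:,::-1])
c=cam("wrist",s)
for n,p in dict(hinge=[-122,0,66],bar1=[-45,0,110],bar2=[45,0,110],lidnl=[-120,45,62],lidnr=[-120,-45,62]).items(): print(n,proj(c,cw(p)))
E
```

```text
t 4.45 pos [533.9 276.1 176.3] F [-1.1  1.1 -0.3] grip 54.2
shift(tool, current axes) [81.3  1.1 -2.5] shift in goal axes [81.3  1.1 -2.4] rotvec [-0.  0. -0.]
hinge [258.1  40.3]
bar1 [258.2 147.6]
bar2 [258.2 259. ]
lidnl [314.7  44.1]
lidnr [201.5  44.2]
```

View pics/s6b.png

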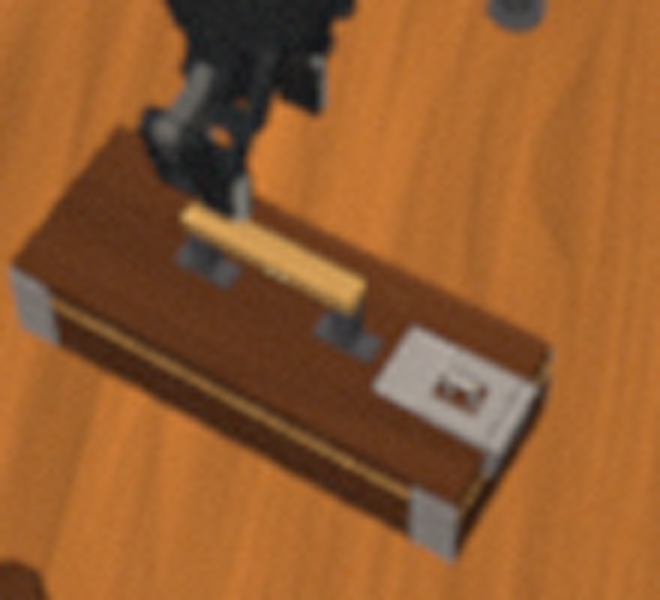

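View pics/w6.png

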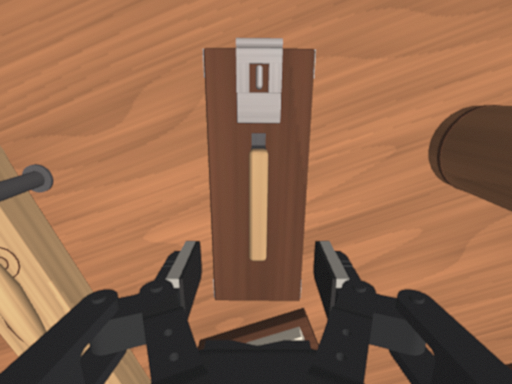

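The hasp lies flat over the staple: the staple shows through its slot at about (260,77) in the wrist view. The bar runs from (258,150) to (258,261), centred under the gripper and parallel to it. Now descending to grasp.

Emit:
jog_arm(
  increments=[
    {"rx": 0,"ry": 0,"rz": 0,"x": 40,"y": 0,"z": 0,"hand": 60},
    {"rx": 0,"ry": 0,"rz": 0,"x": 40,"y": 0,"z": 0,"hand": 60},
    {"rx": 0,"ry": 0,"rz": 0,"x": 12,"y": 0,"z": 0,"hand": 60},
    {"rx": 0,"ry": 0,"rz": 0,"x": 0,"y": 0,"z": 0,"hand": 60},
  ],
)

```text
time_s: 5.05
eef_pos: [531.2, 278.1, 84.7]
ee_rot: [0.697, 0.121, 0.697, -0.121]
force: [0.5, -0.8, 0.3]
grip_width: 0.703
```

Emit:
jog_arm(
  increments=[
    {"rx": 0,"ry": 0,"rz": 0,"x": 0,"y": 0,"z": 0,"hand": 8},
    {"rx": 0,"ry": 0,"rz": 0,"x": 0,"y": 0,"z": 0,"hand": 8},
    {"rx": 0,"ry": 0,"rz": 0,"x": 0,"y": 0,"z": 0,"hand": 8},
    {"rx": 0,"ry": 0,"rz": 0,"x": 0,"y": 0,"z": 0,"hand": 8},
    {"rx": 0,"ry": 0,"rz": 0,"x": 0,"y": 0,"z": 0,"hand": 8},
  ],
  force=90,
)

```text
time_s: 5.68
eef_pos: [531.7, 277.6, 85.4]
ee_rot: [0.697, 0.121, 0.696, -0.121]
force: [-2.7, -1.3, 6.2]
grip_width: 0.142
```

```bash
sed -i 's/^C=.*YAW/C=np.array([534.,277.3,0]); YAW/' h.py; python3 - <<'E'
from h import *
delta(cw([0,0,84]),YAW)
E
```

```text
t 5.67 pos [531.7 277.6  85.4] F [-2.7 -1.3  6.2] grip 12.1
shift(tool, current axes) [1.4 0.5 2.3] shift in goal axes [1.4 0.5 2.3] rotvec [-0.0004  0.0009 -0.0005]
```

Emit:
jog_arm(
  increments=[
    {"rx": 0,"ry": 0,"rz": 0,"x": -4,"y": 0,"z": 0,"hand": 0},
    {"rx": 0,"ry": 0,"rz": 0,"x": -8,"y": 0,"z": 0,"hand": 0},
    {"rx": 0,"ry": 0,"rz": 0,"x": -14,"y": 0,"z": 0,"hand": 0},
    {"rx": 0,"ry": 0,"rz": 0,"x": -20,"y": 0,"z": 0,"hand": 0},
    {"rx": 0,"ry": 0,"rz": 0,"x": -20,"y": 0,"z": 0,"hand": 0},
  ],
)

```text
time_s: 6.3
eef_pos: [531.4, 277.8, 151.6]
ee_rot: [0.697, 0.121, 0.697, -0.121]
force: [0.7, -0.2, -6.5]
grip_width: 0.143
```

Emit:
jog_arm(
  increments=[
    {"rx": 0,"ry": 0,"rz": 0,"x": -28,"y": 0,"z": 0,"hand": 0},
    {"rx": 0,"ry": 0,"rz": 0,"x": -28,"y": 0,"z": 0,"hand": 0},
    {"rx": 0,"ry": 0,"rz": 0,"x": -28,"y": 0,"z": 0,"hand": 0},
    {"rx": 0,"ry": 0,"rz": 0,"x": -20,"y": 0,"z": 0,"hand": 0},
    {"rx": 0,"ry": 0,"rz": 0,"x": 0,"y": 0,"z": 0,"hand": 0},
  ],
)

```text
time_s: 6.92
eef_pos: [531.8, 277.9, 256.2]
ee_rot: [0.698, 0.121, 0.696, -0.12]
force: [-0.7, 0.1, -7.0]
grip_width: 0.143
```

```bash
python3 - <<'E'
from h import *
delta([550.6,-302,257],np.radians(-3.3))
s=sense();print(s['wrist_torque'].round(2),s['joints'].round(2))
cv2.imwrite("pics/s7.png",capture("side")[:,:,::-1])
cv2.imwrite("pics/w7.png",capture("wrist")[:,:,::-1])
E
```

```text
t 6.92 pos [531.8 277.9 256.2] F [-0.7  0.1 -7. ] grip 12.2
shift(tool, current axes) [  -1.3 -539.6  213.1] shift in goal axes [  -0.8 -577.8   52.1] rotvec [-0.2861  0.0031 -0.0016]
[-0.02  0.05 -0.04] [ 0.29  0.47  1.21 -0.    1.46 -0.94]
```

View pics/s7.png

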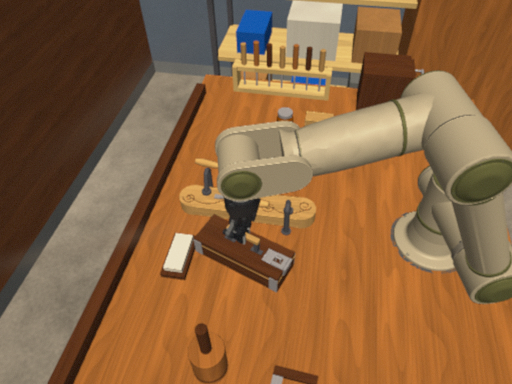

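View pics/w7.png

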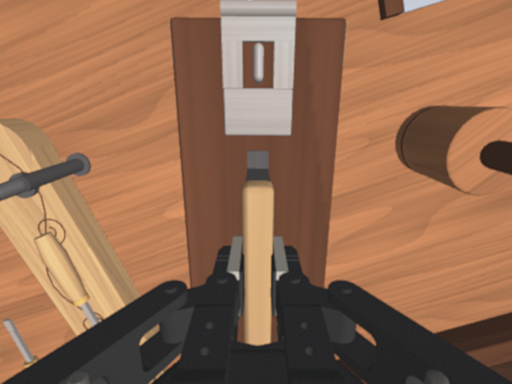

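The case is held level (about 7 N, i.e. 0.7 kg) with the hasp still shut, and its underside is at about 171 mm, clear of the 125 mm holdfasts. I'll turn it, then traverse.

Emit:
jog_arm(
  increments=[
    {"rx": -0.07,"ry": 0,"rz": 0,"x": 0,"y": 0,"z": 0,"hand": 0},
    {"rx": -0.11,"ry": 0,"rz": 0,"x": 0,"y": 0,"z": 0,"hand": 0},
    {"rx": -0.106,"ry": 0,"rz": 0,"x": 0,"y": -8,"z": 2,"hand": 0},
    {"rx": 0,"ry": 0,"rz": 0,"x": 0,"y": -20,"z": 2,"hand": 0},
    {"rx": 0,"ry": 0,"rz": 0,"x": 0,"y": -30,"z": 3,"hand": 0},
  ],
)

```text
time_s: 7.65
eef_pos: [533.8, 218.2, 253.5]
ee_rot: [0.706, 0.021, 0.707, -0.021]
force: [0.8, -0.4, -5.8]
grip_width: 0.142
```

Emit:
jog_arm(
  increments=[
    {"rx": 0,"ry": 0,"rz": 0,"x": 0,"y": -40,"z": 3,"hand": 0},
    {"rx": 0,"ry": 0,"rz": 0,"x": 0,"y": -40,"z": 3,"hand": 0},
    {"rx": 0,"ry": 0,"rz": 0,"x": 0,"y": -40,"z": 3,"hand": 0},
    {"rx": 0,"ry": 0,"rz": 0,"x": 0,"y": -40,"z": 3,"hand": 0},
    {"rx": 0,"ry": 0,"rz": 0,"x": 0,"y": -40,"z": 3,"hand": 0},
  ],
)

```text
time_s: 8.28
eef_pos: [536.9, 16.6, 253.8]
ee_rot: [0.706, 0.022, 0.707, -0.022]
force: [0.8, -0.3, -6.7]
grip_width: 0.145
```

```bash
python3 - <<'E'
from h import *
delta([550.6,-302,257],np.radians(-3.3))
E
```

```text
t 8.28 pos [536.9  16.6 253.8] F [ 0.8 -0.3 -6.7] grip 12.4
shift(tool, current axes) [  -3.1 -317.2   33.1] shift in goal axes [  -3.2 -317.3   32. ] rotvec [-0.0035 -0.0008  0.0002]
```

Emit:
jog_arm(
  increments=[
    {"rx": 0,"ry": 0,"rz": 0,"x": -1,"y": -40,"z": 4,"hand": 0},
    {"rx": 0,"ry": 0,"rz": 0,"x": -1,"y": -40,"z": 4,"hand": 0},
    {"rx": 0,"ry": 0,"rz": 0,"x": -1,"y": -40,"z": 4,"hand": 0},
    {"rx": 0,"ry": 0,"rz": 0,"x": 0,"y": -40,"z": 4,"hand": 0},
    {"rx": 0,"ry": 0,"rz": 0,"x": 0,"y": -40,"z": 4,"hand": 0},
  ],
)

```text
time_s: 8.9
eef_pos: [545.1, -184.1, 256.8]
ee_rot: [0.706, 0.022, 0.707, -0.021]
force: [0.7, 0.2, -6.3]
grip_width: 0.14
```

Emit:
jog_arm(
  increments=[
    {"rx": 0,"ry": 0,"rz": 0,"x": 0,"y": -40,"z": 4,"hand": 0},
    {"rx": 0,"ry": 0,"rz": 0,"x": 0,"y": -35,"z": 4,"hand": 0},
    {"rx": 0,"ry": 0,"rz": 0,"x": 0,"y": -25,"z": 3,"hand": 0},
    {"rx": 0,"ry": 0,"rz": 0,"x": 0,"y": -12,"z": 1,"hand": 0},
    {"rx": 0,"ry": 0,"rz": 0,"x": 0,"y": 0,"z": 0,"hand": 0},
  ],
)

```text
time_s: 9.52
eef_pos: [551.0, -294.9, 256.8]
ee_rot: [0.707, 0.021, 0.707, -0.021]
force: [0.1, 0.3, -7.8]
grip_width: 0.147
```

```bash
python3 - <<'E'
from h import *
delta([550.6,-302,257],np.radians(-3.3))
for n in ("side","top"): 
    cv2.imwrite(f"pics/{n}8.png",capture(n)[:,:,::-1])
s=sense();cv2.imwrite("pics/w8.png",capture("wrist")[:,:,::-1])
E
```

```text
t 9.53 pos [ 551.  -294.9  256.8] F [ 0.1  0.3 -7.8] grip 12.6
shift(tool, current axes) [-0.2 -7.1 -0. ] shift in goal axes [-0.2 -7.1 -0. ] rotvec [-0.0022 -0.0008 -0.0007]
```

View pics/side8.png

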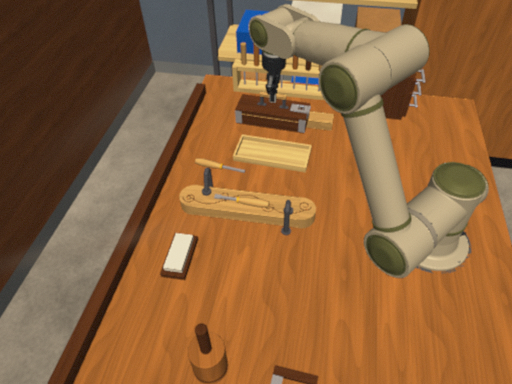

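View pics/top8.png

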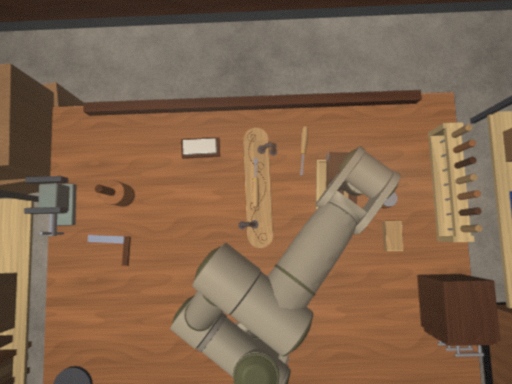

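View pics/w8.png

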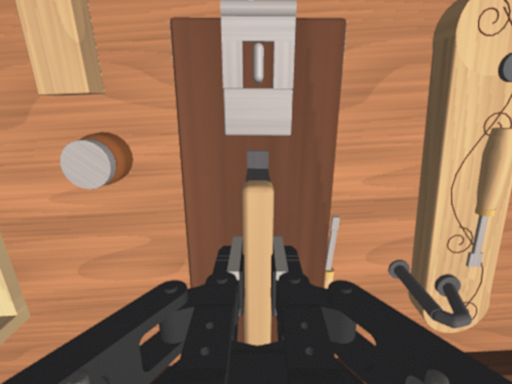

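```bash
python3 - <<'E'
from h import *
np.set_printoptions(precision=1,suppress=True)
a=cv2.imread("pics/w8.png"); hsv=cv2.cvtColor(a,cv2.COLOR_BGR2HSV)
for r in (30,60,150,200): print(r,a[r,160:182].sum(1).tolist(), a[r,332:356].sum(1).tolist())
print(a[8:30,195].sum(1).tolist())
c=get_calibration("wrist");K=np.array(c["camera_matrix"]);T=np.array(c["T_tool_cam"])
def tz(p,x):
    d=T[:3,:3]@np.linalg.solve(K,[p[0],p[1],1]);o=T[:3,3];return o+d*(x-o[0])/d[0]
for x in (21.4,23.4,25.4): print(x,[tz(p,x) for p in [(171,17.5),(345,17.5)]])
print("bar end top",tz((258,181),-24.6),"hasp end",tz((258,135),17.4))
E
python3 - <<'E'
import cv2
a=cv2.imread('pics/w8.png'); cv2.imwrite('pics/w8b.png',cv2.resize(a[0:200,150:370],None,fx=3.6,fy=3,interpolation=cv2.INTER_CUBIC)[:600])
E
```

```text
30 [403, 401, 405, 406, 412, 408, 415, 411, 415, 397, 332, 224, 221, 257, 265, 260, 259, 255, 255, 255, 257, 250] [252, 254, 254, 253, 250, 250, 248, 245, 240, 241, 236, 231, 249, 305, 374, 388, 383, 382, 387, 384, 382, 383, 385, 383]
60 [394, 401, 401, 397, 398, 399, 402, 403, 403, 404, 407, 417, 374, 256, 216, 244, 262, 263, 266, 267, 265, 263] [252, 247, 249, 250, 252, 246, 246, 242, 238, 238, 277, 365, 419, 427, 424, 419, 419, 423, 419, 418, 420, 420, 419, 419]
150 [450, 449, 447, 448, 448, 446, 450, 451, 447, 447, 450, 447, 448, 444, 448, 446, 443, 448, 446, 387, 255, 224] [242, 240, 250, 311, 385, 409, 407, 410, 410, 407, 402, 401, 403, 407, 403, 401, 404, 397, 397, 401, 398, 397, 400, 397]
200 [411, 415, 412, 409, 409, 406, 407, 407, 410, 420, 419, 419, 424, 421, 421, 424, 420, 421, 419, 422, 427, 427] [408, 420, 415, 410, 405, 415, 408, 402, 404, 404, 406, 395, 405, 400, 400, 398, 392, 395, 391, 388, 388, 389, 388, 391]
[434, 428, 429, 425, 417, 406, 393, 389, 389, 332, 247, 229, 243, 249, 254, 249, 250, 248, 254, 251, 251, 249]
21.4 [array([  21.4,  -43.1, -116.6]), array([  21.4,   43.3, -116.6])]
23.4 [array([  23.4,  -43.6, -117. ]), array([  23.4,   43.8, -117.1])]
25.4 [array([  25.4,  -44.1, -117.5]), array([  25.4,   44.4, -117.6])]
bar end top [-24.6   0.1 -44.9] hasp end [ 17.4   0.2 -59.5]
```

View pics/w8b.png

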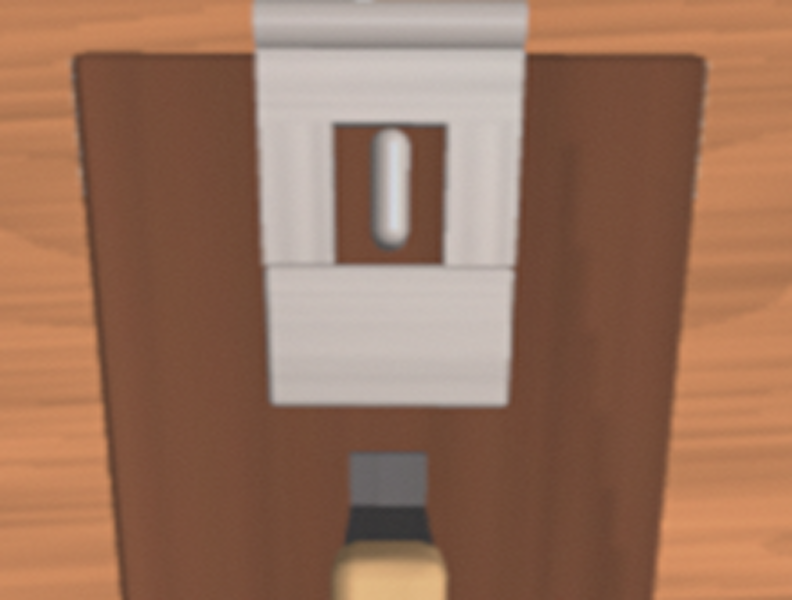

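Emit:
jog_arm(
  increments=[
    {"rx": 0,"ry": 0,"rz": 0,"x": 20,"y": -4,"z": -1,"hand": 0},
    {"rx": 0,"ry": 0,"rz": 0,"x": 30,"y": -3,"z": 0,"hand": 0},
    {"rx": 0,"ry": 0,"rz": 0,"x": 30,"y": 0,"z": 0,"hand": 0},
    {"rx": 0,"ry": 0,"rz": 0,"x": 20,"y": 0,"z": 0,"hand": 0},
    {"rx": 0,"ry": 0,"rz": 0,"x": 0,"y": 0,"z": 0,"hand": 0},
  ],
)

```text
time_s: 10.3
eef_pos: [549.7, -300.2, 156.1]
ee_rot: [0.706, 0.021, 0.708, -0.019]
force: [0.7, 0.4, -5.5]
grip_width: 0.147
```

Emit:
jog_arm(
  increments=[
    {"rx": 0,"ry": 0,"rz": 0,"x": 10,"y": 0,"z": 0,"hand": 0},
    {"rx": 0,"ry": 0,"rz": 0,"x": 6,"y": 0,"z": 0,"hand": 0},
    {"rx": 0,"ry": 0,"rz": 0,"x": 0,"y": 0,"z": 0,"hand": 0},
  ],
)

```text
time_s: 10.68
eef_pos: [550.0, -301.4, 141.0]
ee_rot: [0.707, 0.021, 0.707, -0.02]
force: [0.6, -0.9, -6.5]
grip_width: 0.14
```

```bash
python3 - <<'E'
from h import *
delta([550.6,-302,130.4],np.radians(-3.3))
for n in ("side","top"): 
    cv2.imwrite(f"pics/{n}9.png",capture(n)[:,:,::-1])
s=sense();cv2.imwrite("pics/w9.png",capture("wrist")[:,:,::-1])
a=cv2.imread('pics/side9.png'); cv2.imwrite('pics/side9b.png',cv2.resize(a[100:180,225:325],None,fx=7,fy=7,interpolation=cv2.INTER_CUBIC))
a=cv2.imread('pics/top9.png'); cv2.imwrite('pics/top9b.png',cv2.resize(a[155:240,300:370],None,fx=7,fy=7,interpolation=cv2.INTER_CUBIC))
E
```

```text
t 10.68 pos [ 550.  -301.4  141. ] F [ 0.6 -0.9 -6.5] grip 12.0
shift(tool, current axes) [10.6 -0.6  0.6] shift in goal axes [10.6 -0.6  0.6] rotvec [-0.0002 -0.0005 -0.0004]
```

View pics/side9b.png

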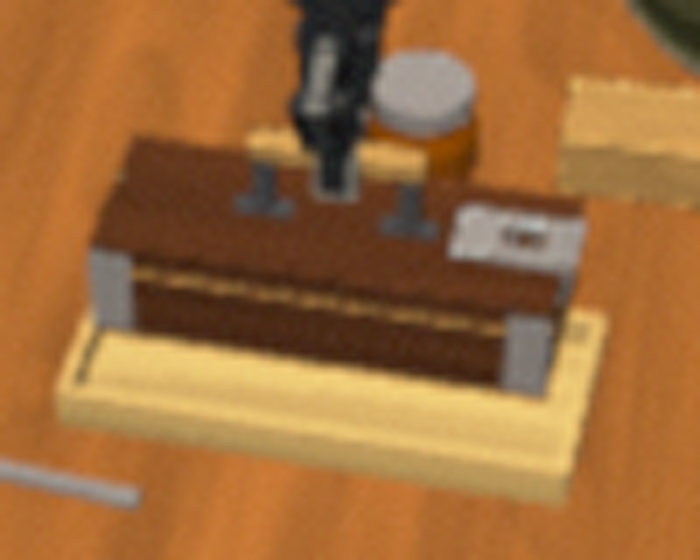

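View pics/top9b.png

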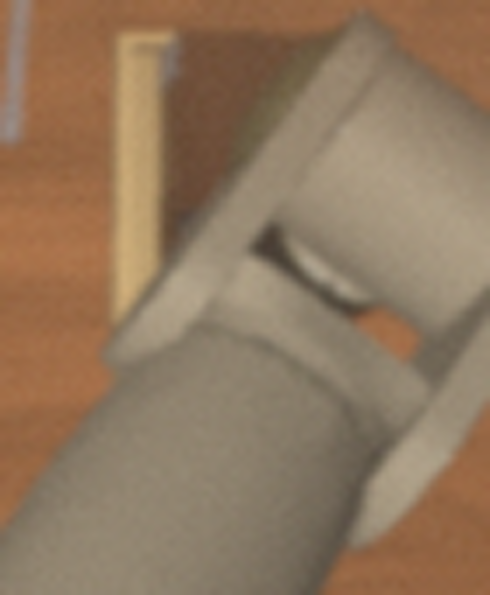

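View pics/w9.png

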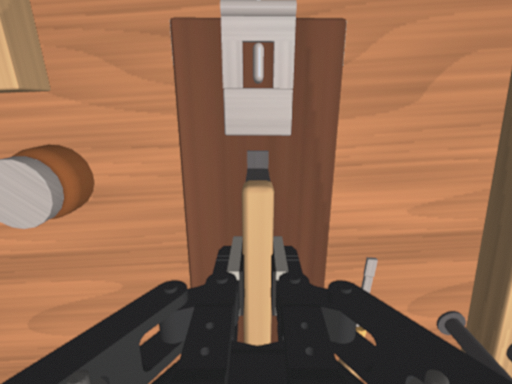

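```bash
python3 - <<'E'
from h import *
np.set_printoptions(precision=1,suppress=True)
S=cam("side");T=cam("top")
u=lambda l,o:[np.array(p)/7-0.43+np.array(o) for p in l]
for zl in (115.6,117.6,119.6):
    L=[onz(S,p,zl) for p in u([(93,250),(562,316),(583,203),(132,137)],(225,100))]
    print(zl,"lid",*L,"c",np.mean(L,0),[round(float(np.linalg.norm(L[i]-L[i-1]))) for i in range(4)],"yaw",[round(float(np.degrees(np.arctan2(*(a-b)[1::-1]))),2) for a,b in((L[0],L[1]),(L[3],L[2]))])
B=[onz(S,p,55.6) for p in u([(95,325),(547,398)],(225,100))]; print("bottom inner",*B)
s=sense();c=tool(s)
for dz in (0,2):
  o=tool(s)[:3,3]+[dz,0,0]
  print("pred",[ (proj(S,cw(p,np.r_[o[:2],o[2]-85.4],np.radians(-3.3)))-[225,100]+.43)*7 for p in ([120,45,62],[-120,45,62],[-120,-45,62],[120,-45,62],[120,45,0],[-120,45,0])])
  print("top pred",[(proj(T,cw(p,np.r_[o[:2],o[2]-85.4],np.radians(-3.3)))-[300,155]+.43)*7 for p in ([120,45,62],)])
E
```

```text
115.6 lid [ 669.7 -260.7  115.6] [ 429.2 -251.1  115.6] [ 428.2 -340.1  115.6] [ 669.1 -354.1  115.6] c [ 549.  -301.5  115.6] [93, 241, 89, 241] yaw [-2.29, -3.31]
117.6 lid [ 669.1 -258.4  117.6] [ 429.1 -248.8  117.6] [ 428.1 -337.7  117.6] [ 668.5 -351.6  117.6] c [ 548.7 -299.1  117.6] [93, 240, 89, 241] yaw [-2.29, -3.31]
119.6 lid [ 668.5 -256.1  119.6] [ 429.  -246.5  119.6] [ 428.  -335.2  119.6] [ 667.9 -349.1  119.6] c [ 548.3 -296.7  119.6] [93, 240, 89, 240] yaw [-2.29, -3.31]
bottom inner [ 673.6 -270.4   55.6] [ 433.3 -255.2   55.6]
pred [array([ 88.2, 241.6]), array([554.4, 312.7]), array([583.9, 199.6]), array([134.5, 133.9]), array([ 94. , 332.8]), array([546.3, 404.2])]
top pred [array([183.2,  32.6])]
pred [array([ 84.4, 241.2]), array([550.4, 312.3]), array([580.1, 199.1]), array([130.8, 133.5]), array([ 90.3, 332.3]), array([542.4, 403.7])]
top pred [array([183. ,  28.7])]
```

The side view shows the case centred over the tray at about (549.8, -303.4), against (550.1, -303.9) for the tray. The yaws agree within half a degree. Last step is to lower 10 mm.

Emit:
jog_arm(
  increments=[
    {"rx": 0,"ry": 0,"rz": 0,"x": 4,"y": 0,"z": 0,"hand": 0},
    {"rx": 0,"ry": 0,"rz": 0,"x": 4,"y": 0,"z": 0,"hand": 0},
    {"rx": 0,"ry": 0,"rz": 0,"x": 2,"y": 0,"z": 0,"hand": 0},
    {"rx": 0,"ry": 0,"rz": 0,"x": 0,"y": 0,"z": 0,"hand": 0},
    {"rx": 0,"ry": 0,"rz": 0,"x": 0,"y": 0,"z": 0,"hand": 0},
  ],
)

```text
time_s: 11.45
eef_pos: [550.2, -301.5, 131.4]
ee_rot: [0.707, 0.02, 0.707, -0.02]
force: [-0.0, -0.3, -6.6]
grip_width: 0.146
```

```bash
python3 - <<'E'
from h import *
np.set_printoptions(precision=1,suppress=True)
delta([550.6,-302.5,130.4],np.radians(-3.3))
cv2.imwrite("pics/sideA.png",capture("side")[:,:,::-1])
a=cv2.imread('pics/sideA.png'); cv2.imwrite('pics/sideAb.png',cv2.resize(a[105:180,225:325],None,fx=8,fy=8,interpolation=cv2.INTER_CUBIC))
S=cam("side");s=sense();o=s['eef_pos']
# pale seam and plates check: bottom corners predicted
print([(proj(S,cw(p,np.r_[o[:2],o[2]-85.4],np.radians(-3.3)))-[225,105]+.43)*8 for p in ([120,45,62],[-120,45,62],[120,45,0],[-120,45,0])])
E
```

```text
t 11.45 pos [ 550.2 -301.5  131.4] F [-0.  -0.3 -6.6] grip 12.4
shift(tool, current axes) [ 1.  -1.   0.5] shift in goal axes [ 1.  -1.   0.5] rotvec [-0.  0.  0.]
[array([102.1, 253.9]), array([632.2, 335.3]), array([108.5, 357.1]), array([623. , 438.8])]
```

View pics/sideAb.png

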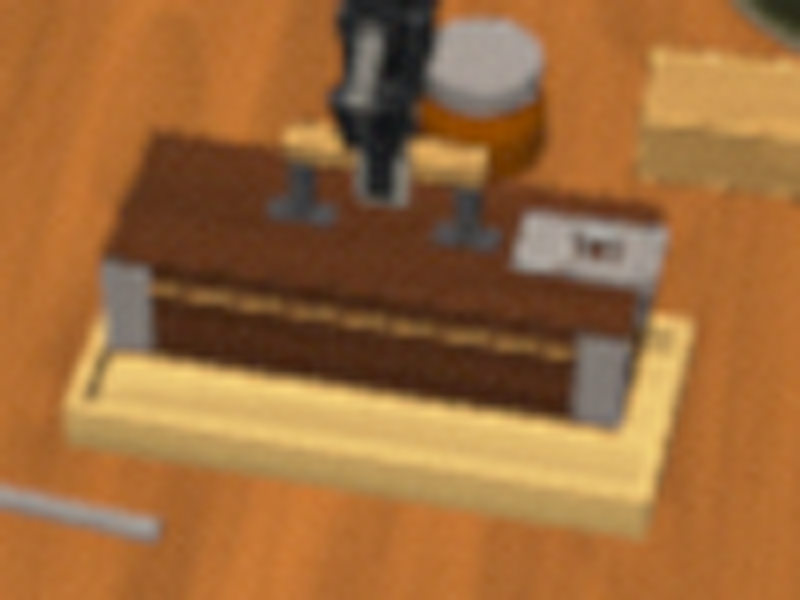

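View pics/sideA.png

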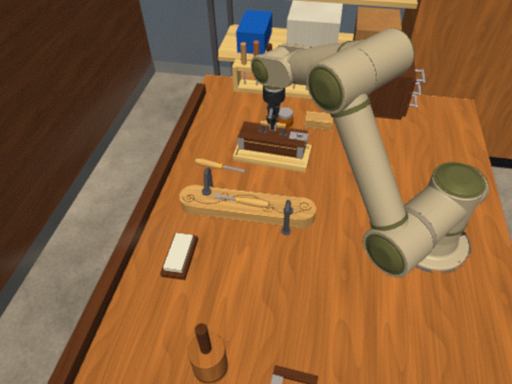

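Held still above the tray, hasp shut, nothing else moved. Letting it settle, then handing in.

Emit:
jog_arm(
  increments=[
    {"rx": 0,"ry": 0,"rz": 0,"x": 0.8,"y": -0.5,"z": 0,"hand": 0},
    {"rx": 0,"ry": 0,"rz": 0,"x": 0,"y": 0,"z": 0,"hand": 0},
    {"rx": 0,"ry": 0,"rz": 0,"x": 0,"y": 0,"z": 0,"hand": 0},
    {"rx": 0,"ry": 0,"rz": 0,"x": 0,"y": 0,"z": 0,"hand": 0},
  ],
)

```text
time_s: 12.0
eef_pos: [550.1, -302.0, 130.5]
ee_rot: [0.707, 0.02, 0.707, -0.02]
force: [0.3, 0.1, -6.5]
grip_width: 0.143
```

```bash
python3 - <<'E'
from h import *
delta([550.6,-302.5,130.4],np.radians(-3.3)); print(sense()['dq'].round(3))
print(finish_job())
E
```

```text
t 12.0 pos [ 550.1 -302.   130.5] F [ 0.3  0.1 -6.5] grip 12.2
shift(tool, current axes) [ 0.1 -0.5  0.5] shift in goal axes [ 0.1 -0.5  0.5] rotvec [-0.0002  0.      0.    ]
[ 0.001 -0.001  0.    -0.001  0.    -0.001]
the job is handed in; nothing more can be done
None
```

I shut the hasp with the case still on the bench, lifted the case over the blank by its handle, and handed in with it held level above the tray. The job took 12 s of the 58 s allowed.

**Hasp:** I pressed it to a firm stop of about 12 N at 67.6 mm, where 68 mm means flat. The wrist and side views show it still flat, with the staple through its slot.

**Crossing:** the underside was at about 171 mm, clear of the 125 mm holdfasts. Forces in the readings between moves stayed at the case's own weight, about 7 N. In the last side view, nothing it shows on the bench had moved.

**Final position:**

| Check | Result |
|---|---|
| Height above the rim | about 20 mm (gripper height less its height at the grasp) |
| Centring on the tray | about 1 mm in the side view |
| Lined up lengthways | within about half a degree |
| Stillness | arm at rest, force on the tool 6.5 N (the case's weight) |

**Disagreements:**
- **Lengthways:** the wrist view puts the case centre up to 2.5 mm farther along than the side view does.
- **Height:** the size of the lid in the wrist view suggests the case may hang about 2 mm lower than the figure above.
- **Side view edges:** the case's lid and bottom edges there are about 1 pixel off their predicted places, in opposite directions.

I left these uncorrected because they are about the size of the 2 mm calibration error.

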